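Push in the cell changer, shut the lid and start the spectrophotometer

ROBOT

A 6-joint arm with a two-finger parallel gripper is mounted at the origin on the work surface. World frame = base frame: x ahead of the robot, y to its left, z up, the work surface at z = 0. Lengths are in mm, angles in rad, forces in N, time in s.
With the tool pointing down it reaches from about 375 to 900 mm from the base axis. Payload 3.1 kg.
Tool frame: the origin (TCP) lies midway between the tips of the shut fingers; the grasp point (between the pads) lies 19 mm behind it (manip.grip_point_offset is the z of the grasp point in the tool frame, in mm); z points along the fingers, y is the line along which they close (so a half turn about z gives the same grasp; the last joint's range is limited). The gripper opens to 85 mm and grips with 20 to 120 N. Pads are 22 mm wide; open, the fingers measure 114 mm over their backs; the gripper's body (76 mm by 85 mm) begins 54 mm behind the grasp point. The pads swing forward as they close: fully open they stand 13 mm farther back than shut.
Start: joints at [0.966, 0.527, 1.433, -0, 1.181, -0.178], TCP at [258.683, 568.929, 231.31] pointing down, gripper open.
Joint ranges: [-3.08, 3.08], [-0.75, 2.2], [0.22, 2.44], [-1.43, 4.57], [0, 2.65], [-2.85, 2.85]. Speed limits (rad/s): [2.79, 2.79, 3.14, 3.14, 3.14, 3.14].

INTERFACE

Orientations are given as a 3x3 rotation matrix whose columns are the frame's x, y, z axes.
In Python, from cell import manip, capture, workorder gives the robot as it stands.
- The arm moves only by the tool servo_tool, never from a script. Its argument "rows" is a list of rows, each a list of 2 entries, a list of its own where there are three numbers: the shift along the tool's x, y, z in cm, then the turn, a rotation vector about the tool's x, y, z in rad. A call has 1 to 10 rows; each row shifts and turns the commanded pose from where the row before left it, along the tool's axes as they then stand; what a row does not reach is not made up. A row lasts 1/10 s, in which the tool goes at most 50 mm and 8.59 degrees, less where a joint would pass 70% of its speed; a pose out of reach is approached as far as the arm can. A call with a gripper value outside its range is refused whole. "jaw" is the opening, from 0 (shut) to 1 (fully open), set as the call begins (left out, the last holds). The fingers move at their own pace and stop on an object; "squeeze" is the grip in N (left out, the last holds). Time passes only in rows, so rows that do not move let the fingers close. It gives the time, the measured TCP pose, the force, the opening and the grip force at its end, in the units of the state.
- manip.get_obs(): the state, without advancing time (a new reading comes with each control period).
- capture(name): name is "side" or "top"; returns a dict with "img" (420x560x3 uint8, red, green, blue), "mtx" (3x3 intrinsics, pixels), "T" (4x4, takes a point from camera to world coordinates). Camera axes: x right, y up, looking along -z (the intrinsics and any distortion apply to the point x, -y, -z); pixel columns grow to the right and rows downward; lengths in mm; the calibration is good to about 2 mm. A picture is of the moment at which its call begins. There is no depth.
- workorder.sign_off(): hands the job in; it is judged then, once.
The state is a dict: "time": time; "qpos": joint angles; "joint_vel": joint speeds; "tau": joint torques, N m; "position": TCP position; "tool_rot": TCP orientation; "wrist_force": force on the tool from outside, world axes, zero at the start; "moment": the same for the moment, N m; "width": opening from 0.0 (shut) to 1.0 (fully open); "gripper_force": force on a finger pad.
Only numpy, scipy, OpenCV 4.12 (cv2) and the standard library are available. Lean on these libraries where they do the work, as an engineer would, in place of code of your own. Each camera call takes 0.05 s, during which the arm holds its last target. There are 200 camera calls.

TASK

Get the bench spectrophotometer measuring: with the fingertips, gently push the black knob of its cell changer all the way in and the open lid of the sample well fully shut, without slamming it or leaning on it, in whichever order suits; then press the green start key right down and let it come back up. Grip or lift nothing, keep the fingers off the cuvettes in the well, and leave the bottles, caps, rack, beaker and box around the instrument where they are.

Things in the scene. Friction and masses are not known exactly. Their poses are not given: they have to be found in the camera images.
- spectro: white bench spectrophotometer, fixed, 330 (x) x 400 (y) x 160 mm tall; origin at the centre of its underside, x from its front (robot side, x = -165) to its back, y left, z up. Front left (y 0 to 200): sample well, rim 120 mm high, under the lid. Front right: console sloping from 82 mm high at the front to 122 mm at x = +30, with display and keys. Behind x = +30: plain housing 160 mm tall
- lid (a joint): opening angle of the light-tight lid of the sample well, rad: 0 = fully shut (lying on the rim), 1.45 = wide open. The lid stays at any angle; its hinge friction takes about 1 to 3 N at the free edge to move it
- lid_hinge (a point): middle of the lid hinge line, which runs along the instrument y at 122 mm above the bench, level with the lid underside; the lid lies to the front of it
- lid_edge (a point): middle of the front (free) edge on the outer (top) face of the lid: a pale grey slab, 160 mm from hinge to free edge, 168 mm wide, 22 mm thick. Shut, its top face is 144 mm above the bench; open, its outer face looks up and to the back. A dark lip, 60 mm wide, stands 10 mm out from the free edge near the underside
- changer (a joint): how far the cell changer is pulled out towards the robot, m: 0 = fully home, 0.045 = fully out. It slides along the instrument x with about 2 N of friction and stops at a firm end stop at 0. Behind the wall, in the well, it is a black block with four capped clear cuvettes in a row (12.5 mm square, tops 101 mm above the bench) that ride with it
- changer_knob (a point): centre of the flat front face (robot side) of the black round push knob of the cell changer: 26 mm in diameter, 18 mm long, on an 8 mm steel rod that enters the front of the instrument 80 mm above the bench, at instrument y = +85 mm. Fully home this face stands 36 mm in front of the instrument front
- start_key (a joint): how far the start key is pressed in, m: 0 = up, 0.005 = fully down, which takes about 5 N; it springs back
- start_key_top (a point): centre of the top of the start key: the single big green square key, 26 x 26 mm, at the right of the keypad on the sloping console; its top stands 9 mm out of the console, which slopes 0.2 rad (front lower); the key travels square to that slope
- amber1: amber glass jar with a black screw cap, 60 mm across, 115 mm tall; loose bystander, origin at the centre of its underside
- amber2: amber glass jar with a black screw cap, 60 mm across, 125 mm tall; loose bystander, origin at the centre of its underside
- white: white plastic reagent bottle with a black cap, 80 mm across, 175 mm tall; loose bystander, origin at the centre of its underside
- beaker: empty glass beaker, 72 mm across, 90 mm tall; loose bystander, origin at the centre of its underside
- cap1: loose black screw cap, 48 mm across, 19 mm tall; loose bystander, origin at the centre of its underside
- cap2: loose black screw cap, 48 mm across, 19 mm tall; loose bystander, origin at the centre of its underside
- rack: blue cuvette rack, 130 x 50 x 32 mm, with clear cuvettes standing up to 52 mm; loose bystander, origin at the centre of its underside
- cellbox: white and blue cuvette box, 67 x 107 x 44 mm, lying on top of the instrument behind the lid (its underside at 160 mm); loose bystander, origin at the centre of its underside

How it is judged (in metres and radians):
On the way, in this order (a step that is already met when the one before it is completed fails the run):
1. the cell changer is fully home and the lid fully shut (in either order) (value of joint lid below 0.025 rad and value of joint changer below 0.003 m), for 0.2 s.
2. the start key is pressed right down (value of joint start_key above 0.0035 m), for 0.05 s.
3. the start key has come back up (value of joint start_key below 0.001 m), for 0.1 s.
At the end, for the whole second after the job is handed in: cell changer within 3 mm of fully home, lid within 0.025 rad (about 4 mm at its edge) of shut and at rest, start key up again, every bystander upright and within 20 mm of where it stood (all of step 1 and value of joint start_key below 0.001 m and velocity of joint lid below 0.05 rad/s and not (distance of any of amber1, amber2, white, beaker, cap1, cap2, rack, cellbox from where it was at the start of the episode above 0.02 m or angle between any of amber1, amber2, white, beaker, cap1, cap2, rack, cellbox's own z axis and vertical above 0.25 rad)); the robot touches nothing.
It fails at once if the start key is pressed before the changer is home and the lid shut (value of joint start_key above 0.003 m and (value of joint lid above 0.06 rad or value of joint changer above 0.006 m)).
It fails at once if the lid is slammed (falls or is driven faster than 3 rad/s) (velocity of joint lid below -3 rad/s).
It fails at once if the changer knob or the lip of the lid is gripped or rammed (more than 38 N), or the lid is gripped or leaned on (more than 60 N) (contact force between the fingers and changer_c2 above 38 N or contact force between the fingers and lid_c1 above 38 N or contact force between the fingers and lid_c0 above 60 N).
It fails at once if the cuvettes in the well are touched (contact force between the fingers and changer_c3 above 0.5 N).
It fails at once if a bystander is lifted, carried, shoved more than 20 mm or tipped (distance of any of amber1, amber2, white, beaker, cap1, cap2, rack, cellbox from where it was at the start of the episode above 0.02 m or angle between any of amber1, amber2, white, beaker, cap1, cap2, rack, cellbox's own z axis and vertical above 0.25 rad).
It also fails if it takes over 54 s, if anything falls off the work surface, if the arm or the gripper's body presses on something with over 40 N, if the wrist force passes 120 N, or if a joint passes its speed limit or range.

## Working session

There is one attempt and no reset: what is moved stays moved. The work goes in short steps, Python scripts to look and compute and a tool call to move; the robot and the scene stay as the last step left them, time stands still between calls to the robot, and variables do not carry over. Pictures are saved under pics/ and viewed, at most 10 in all, crops included, and the job is handed in when it is done.

Besides the shell and the picture viewer there is one more tool, called after ">>>" as name([rows], argument=value, ...), one row to a line, values as JSON. servo_tool: Moves the arm, as the interface text tells. Its arguments: {"type":"object","properties":{"rows":{"type":"array","items":{"type":"array"}},"jaw":{"type":"number"},"squeeze":{"type":"number"}},"required":["rows"]}

```bash
mkdir -p pics
python3 - <<'E'
from cell import manip,capture
import cv2,numpy as np
o=manip.get_obs();print(o['time'],o['position'],o['tool_rot'],o['wrist_force'],o['width'])
for n in('side','top'):
    c=capture(n);cv2.imwrite(f'pics/{n}0.png',c['img'][:,:,::-1]);np.savez(f'{n}0.npz',**c);print(n,c['mtx'],c['T'],[k for k in c])
E
```

```text
0.0 [258.28983502 568.35835373 230.34021925] [[-9.10299128e-01  4.13949257e-01 -1.22905285e-03]
 [ 4.13950896e-01  9.10297515e-01 -1.75748455e-03]
 [ 3.91294330e-04 -2.10860418e-03 -9.99997700e-01]] [0.11933278 0.13317354 0.76230482] 0.9998168295340497
side [[533.5850238    0.         275.90826983]
 [  0.         533.5850238  209.86965046]
 [  0.           0.           1.        ]] [[ 6.34756610e-01  5.88222394e-01 -5.01077302e-01 -3.28978748e+01]
 [-7.72686386e-01  4.77894415e-01 -4.17818954e-01 -4.88812279e+02]
 [-6.30842130e-03  6.52388952e-01  7.57858074e-01  1.08665068e+03]
 [ 0.00000000e+00  0.00000000e+00  0.00000000e+00  1.00000000e+00]] ['img', 'mtx', 'T']
top [[478.75409615   0.         285.55275033]
 [  0.         478.75409615 209.95550753]
 [  0.           0.           1.        ]] [[ 5.94027613e-03  9.97248042e-01 -7.38989596e-02  5.37861425e+02]
 [-9.99899507e-01  6.87480556e-03  1.23981070e-02  1.14557161e+01]
 [ 1.28720290e-02  7.38178851e-02  9.97188664e-01  1.15066144e+03]
 [ 0.00000000e+00  0.00000000e+00  0.00000000e+00  1.00000000e+00]] ['img', 'mtx', 'T']
```

View pics/side0.png

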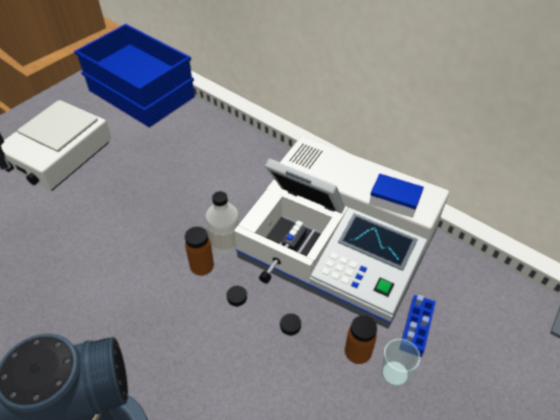

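View pics/top0.png

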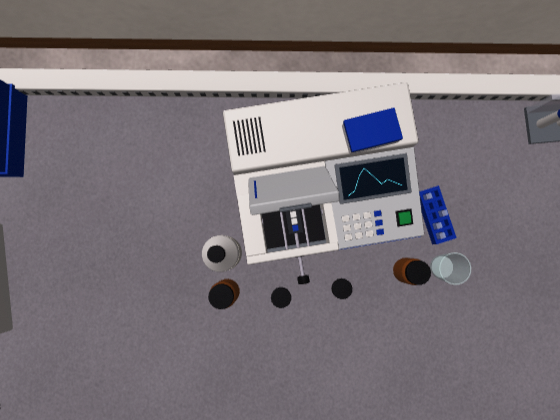

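Side view: knob near (265,276), key (384,287), lid open with its free edge from about (268,165) to (342,208). Top view: knob (303,280), key (404,217), lid face at rows 170–212. Next I'll crop closer for the corners.

Run:
```python
import cv2
s=cv2.imread('pics/side0.png')[145:315,230:450];t=cv2.imread('pics/top0.png')[80:290,215:430]
cv2.imwrite('pics/s1.png',cv2.resize(s,None,fx=3.5,fy=3.5,interpolation=cv2.INTER_CUBIC))
cv2.imwrite('pics/t1.png',cv2.resize(t,None,fx=2.8,fy=2.8,interpolation=cv2.INTER_CUBIC))
```

```text
(no output)
```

View pics/s1.png

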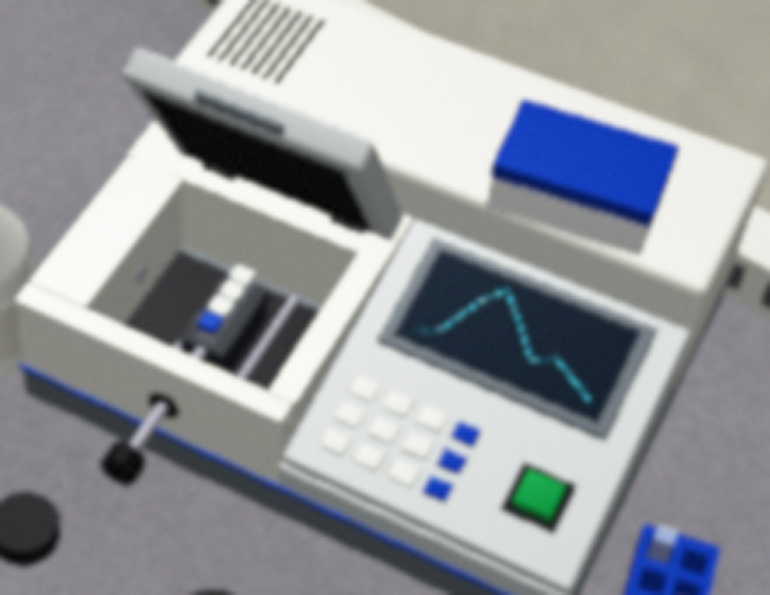

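View pics/t1.png

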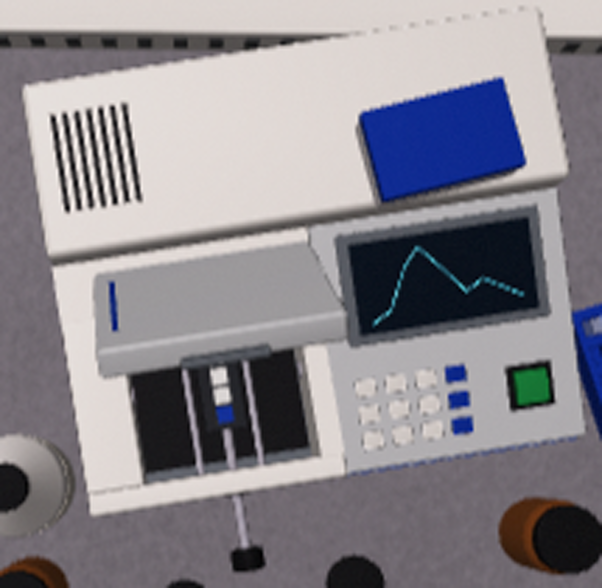

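Crop views: key, knob (side crop (123,463), top crop (248,558)), the lid's outer free edge (side crop (143,48)–(378,143), top crop (98,350)–(343,308)) and housing corners are clear. I'll triangulate them.

```bash
cat > geo.py <<'E'
import numpy as np,cv2
D={n:dict(np.load(f'{n}0.npz')) for n in('side','top')}
def ray(n,px):
    c=D[n];K=c['mtx'];T=c['T']
    d=np.linalg.solve(K,[px[0],px[1],1.]);d=T[:3,:3]@(d*[1,-1,-1]);return T[:3,3],d/np.linalg.norm(d)
def onz(n,px,z):
    o,d=ray(n,px);return o+d*(z-o[2])/d[2]
def tri(s,t):
    o1,d1=ray('side',s);o2,d2=ray('top',t)
    a=np.linalg.lstsq(np.c_[d1,-d2],o2-o1,rcond=None)[0]
    p,q=o1+a[0]*d1,o2+a[1]*d2;return (p+q)/2,np.linalg.norm(p-q)
def S(x,y):return (x/3.5+230,y/3.5+145)
def C(x,y):return (x/2.8+215,y/2.8+80)
E
python3 - <<'E'
from geo import *
np.set_printoptions(precision=1,suppress=True)
def blob(n,f,box):
    x0,y0,x1,y1=box;im=D[n]['img'][y0:y1,x0:x1].astype(int)
    m=f(im).astype(np.uint8);k,l,st,ce=cv2.connectedComponentsWithStats(m);i=1+st[1:,4].argmax()
    print(n,st[i],ce[i]+[x0,y0]);return ce[i]+[x0,y0]
g=lambda i:(i[...,1]>90)&(i[...,0]<70)&(i[...,2]<110)
k=tri(blob('side',g,(360,260,410,310)),blob('top',g,(385,200,425,235)));print('key',k)
b=lambda i:i.max(-1)<55
kn=tri(blob('side',b,(252,262,278,286)),blob('top',b,(293,270,313,290)));print('knob',kn)
print('lidL',tri(S(143,48),C(98,350)));print('lidR',tri(S(380,143),C(343,308)))
print('houseFR',tri(S(705,292),C(566,177)),'BR',tri(S(765,160),C(540,10)))
print('BL',onz('top',C(24,87),160),'BR',onz('top',C(540,10),160))
print('hingeR', tri(S(397,236),C(343,312)))
print('rimFL',tri(S(20,298),C(90,490)), onz('side',S(20,298),120))
for nm,p in dict(white=(217,253),amb1=(222,295),amb2=(417,272),cap1=(281,297),cap2=(342,289)).items():
    z=dict(white=175,amb1=115,amb2=125,cap1=19,cap2=19)[nm];print(nm,onz('top',p,z))
E
```

```text
side [ 16  19  16  14 138] [383.5 285.5]
top [ 14  12  12  12 122] [404.6 217.3]
key (array([ 600.8, -264. ,   98.7]), np.float64(1.7615029051624185))
side [ 8 10 11 11 88] [264.8 277.1]
top [ 5  5 12  9 88] [303.2 279.3]
knob (array([462.9, -41.6,  80.6]), np.float64(0.6915273897337048))
lidL (array([612.8,  64.8, 271.2]), np.float64(3.310853075036579))
lidR (array([641.9, -96.7, 268.2]), np.float64(2.5090014311084547))
houseFR (array([ 755.5, -278.9,  158.2]), np.float64(3.3635250056345996)) BR (array([ 880.5, -257.4,  163. ]), np.float64(1.822537924378189))
BL [819.  130.8 160. ] BR [ 882.2 -259.   160. ]
hingeR (array([ 650.7, -109.1,  182.8]), np.float64(7.740416605293001))
rimFL (array([513.5,  85.1, 100.2]), np.float64(9.166706396498482)) [499.6  77.  120. ]
white [521.7 137.7 175. ]
amb1 [431.4 133.4 115. ]
amb2 [ 483.  -282.8  125. ]
cap1 [417.5   6.8  19. ]
cap2 [ 436.7 -136.1   19. ]
```

>>> servo_tool([
  [[0,0,0],[0,0,-0.148]],
  [[0,0,0],[0,0,-0.148]],
  [[0,0,0],[0,0,-0.148]],
  [[0,0,0],[0,0,-0.148]],
  [[-0.4,-4.5,0],[0,0,0]],
  [[-0.4,-4.5,0],[0,0,0]],
  [[-0.4,-4.5,0],[0,0,0]],
  [[-0.4,-4.5,0],[0,0,0]],
  [[-0.4,-4.5,0],[0,0,0]],
  [[-0.4,-4.5,0],[0,0,0]],
], jaw=0)

```text
time: 1.1
position: [326.6, 304.8, 231.1]
tool_rot: [[-0.986, -0.165, -0.0], [-0.165, 0.986, -0.0], [0.0, -0.0, -1.0]]
wrist_force: [1.4, 0.2, 0.8]
width: 0.003
gripper_force: 0.0
```

```bash
cat > st.py <<'E'
import numpy as np
from cell import manip
np.set_printoptions(precision=2,suppress=True)
def st():
    o=manip.get_obs();a=.165;c,s=np.cos(a),np.sin(a);R=np.array([[c,s,0],[-s,c,0],[0,0,1]])
    print('t',o['time'],'inst',R@(o['position']-[687,-90.5,0]),'F',R@o['wrist_force'],'w',o['width']);print(R@o['tool_rot'])
if __name__=='__main__':st()
E
python3 st.py
```

```text
t 1.1 inst [-290.54  449.13  231.12] F [1.45 0.   0.76] w 0.0028476026999613726
[[-1. -0. -0.]
 [-0.  1. -0.]
 [ 0. -0. -1.]]
```

>>> servo_tool([
  [[-0.3,-4.5,0],[0,0,0]],
  [[-0.3,-4.5,0],[0,0,0]],
  [[-0.3,-4.5,0],[0,0,0]],
  [[-0.3,-4.5,0],[0,0,0]],
  [[-0.3,-4.5,0],[0,0,0]],
  [[-0.3,-4.5,0],[0,0,0]],
  [[-0.3,-4.5,0],[0,0,0]],
  [[-0.3,-4.2,2],[0,0,0]],
  [[0,0,4],[0,0,0]],
  [[0,0,4],[0,0,0]],
])

```text
time: 2.1
position: [410.4, -43.7, 130.8]
tool_rot: [[-0.987, -0.161, 0.004], [-0.161, 0.987, -0.001], [-0.003, -0.002, -1.0]]
wrist_force: [-0.2, -0.1, -0.1]
width: 0.0
gripper_force: 0.0
```

```bash
python3 st.py
```

```text
t 2.1 inst [-265.12   91.55  130.75] F [-0.25 -0.06 -0.07] w 4.042245713013339e-05
[[-1.  0.  0.]
 [ 0.  1. -0.]
 [-0. -0. -1.]]
```

>>> servo_tool([
  [[0,0,2.8],[0,0,0]],
  [[0,0,2.8],[0,0,0]],
  [[0,0,0],[0,0,0]],
  [[0,0,0],[0,0,0]],
])

```text
time: 2.5
position: [408.9, -41.5, 75.2]
tool_rot: [[-0.986, -0.164, -0.002], [-0.164, 0.986, 0.001], [0.001, 0.001, -1.0]]
wrist_force: [-0.2, 0.1, 0.6]
width: -0.0
gripper_force: 0.0
```

Run:
```python
from st import st;st()
from cell import capture;import cv2
im=[capture('side')['img'][200:320,200:340,::-1],capture('top')['img'][200:320,230:370,::-1]]
cv2.imwrite('pics/k1.png',cv2.resize(cv2.hconcat(im),None,fx=2.8,fy=2.8,interpolation=cv2.INTER_CUBIC))
```

```text
t 2.5 inst [-266.29   93.98   75.2 ] F [-0.21  0.14  0.59] w -2.8557315962811976e-05
[[-1. -0. -0.]
 [-0.  1.  0.]
 [ 0.  0. -1.]]
```

View pics/k1.png

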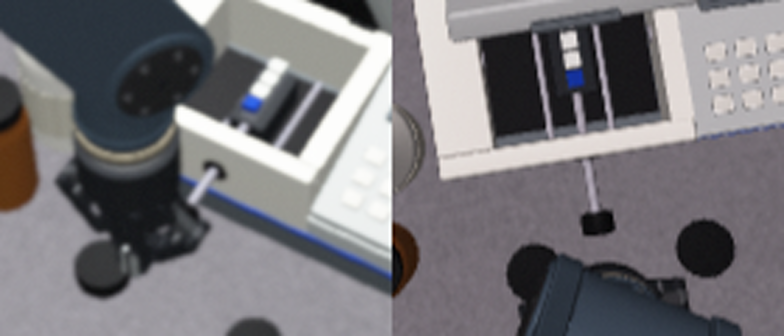

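The tool stands in front of the knob (side crop knob hidden near (195,205), top crop knob at (597,222)), about 9 mm too far left. I'll correct that and push.

>>> servo_tool([
  [[-0.5,-0.9,0.1],[0,0,0]],
  [[-0.5,0,0],[0,0,0]],
  [[-0.5,0,0],[0,0,0]],
  [[-0.5,0,0],[0,0,0]],
  [[-0.4,0,0],[0,0,0]],
  [[-0.4,0,0],[0,0,0]],
  [[-0.4,0,0],[0,0,0]],
  [[-0.4,0,0],[0,0,0]],
  [[-0.4,0,0],[0,0,0]],
  [[-0.3,0,0],[0,0,0]],
])

```text
time: 3.6
position: [452.6, -43.3, 74.2]
tool_rot: [[-0.986, -0.165, -0.002], [-0.165, 0.986, 0.0], [0.001, 0.001, -1.0]]
wrist_force: [-1.6, -1.2, 0.2]
width: 0.001
gripper_force: 1.0
```

```bash
python3 st.py
```

```text
t 3.6 inst [-223.45   85.1    74.19] F [-1.74 -0.98  0.2 ] w 0.00125500320370321
[[-1. -0. -0.]
 [-0.  1.  0.]
 [ 0.  0. -1.]]
```

Pushing at about 2 N. I'll continue in small steps until it stops.

>>> servo_tool([
  [[-0.2,0,0],[0,0,0]],
  [[-0.2,0,0],[0,0,0]],
  [[-0.2,0,0],[0,0,0]],
  [[-0.1,0,0],[0,0,0]],
  [[0,0,0],[0,0,0]],
])

```text
time: 4.1
position: [459.9, -42.1, 74.2]
tool_rot: [[-0.986, -0.164, -0.0], [-0.164, 0.986, 0.0], [0.0, 0.0, -1.0]]
wrist_force: [-1.4, 1.2, -0.4]
width: -0.001
gripper_force: 0.6
```

```bash
python3 st.py
```

```text
t 4.1 inst [-216.03   85.03   74.22] F [-1.21  1.44 -0.4 ] w -0.0012693513845587498
[[-1. -0. -0.]
 [-0.  1.  0.]
 [ 0.  0. -1.]]
```

>>> servo_tool([
  [[-0.1,0,0],[0,0,0]],
  [[-0.1,0,0],[0,0,0]],
  [[-0.1,0,0],[0,0,0]],
  [[-0.1,0,0],[0,0,0]],
  [[0,0,0],[0,0,0]],
])

```text
time: 4.6
position: [464.0, -41.6, 74.3]
tool_rot: [[-0.986, -0.164, 0.0], [-0.164, 0.986, 0.0], [-0.0, 0.0, -1.0]]
wrist_force: [-2.5, 0.7, 0.3]
width: 0.002
gripper_force: 0.8
```

>>> servo_tool([
  [[-0.1,0,0],[0,0,0]],
  [[-0.1,0,0],[0,0,0]],
  [[-0.1,0,0],[0,0,0]],
  [[0,0,0],[0,0,0]],
])

```text
time: 5.0
position: [467.1, -41.1, 74.3]
tool_rot: [[-0.986, -0.164, 0.0], [-0.164, 0.986, -0.0], [-0.0, -0.0, -1.0]]
wrist_force: [-0.9, 0.3, -0.4]
width: -0.004
gripper_force: 0.7
```

>>> servo_tool([
  [[-0.1,0,0],[0,0,0]],
  [[-0.1,0,0],[0,0,0]],
  [[0,0,0],[0,0,0]],
])

```text
time: 5.3
position: [469.1, -40.9, 74.4]
tool_rot: [[-0.986, -0.164, 0.001], [-0.164, 0.986, -0.0], [-0.001, -0.0, -1.0]]
wrist_force: [-1.6, 0.5, -0.1]
width: -0.001
gripper_force: 0.7
```

>>> servo_tool([
  [[-0.1,0,0],[0,0,0]],
  [[-0.1,0,0],[0,0,0]],
  [[0,0,0],[0,0,0]],
])

```text
time: 5.6
position: [471.1, -40.5, 74.4]
tool_rot: [[-0.986, -0.164, 0.001], [-0.164, 0.986, -0.0], [-0.0, -0.0, -1.0]]
wrist_force: [-1.5, -0.1, -0.8]
width: 0.001
gripper_force: 0.7
```

>>> servo_tool([
  [[-0.1,0,0],[0,0,0]],
  [[-0.1,0,0],[0,0,0]],
  [[0,0,0],[0,0,0]],
])

```text
time: 5.9
position: [471.3, -40.4, 74.3]
tool_rot: [[-0.986, -0.165, -0.003], [-0.165, 0.986, -0.0], [0.003, 0.0, -1.0]]
wrist_force: [-5.7, -2.9, 3.1]
width: 0.003
gripper_force: 2.9
```

Run:
```python
from st import st;st()
from cell import capture;import cv2
im=[capture('side')['img'][200:320,200:340,::-1],capture('top')['img'][200:320,230:370,::-1]]
cv2.imwrite('pics/k2.png',cv2.resize(cv2.hconcat(im),None,fx=2.8,fy=2.8,interpolation=cv2.INTER_CUBIC))
```

```text
t 5.9 inst [-204.53   84.86   74.35] F [-6.12 -1.93  3.11] w 0.0031406898854645466
[[-1. -0. -0.]
 [-0.  1.  0.]
 [ 0.  0. -1.]]
```

View pics/k2.png

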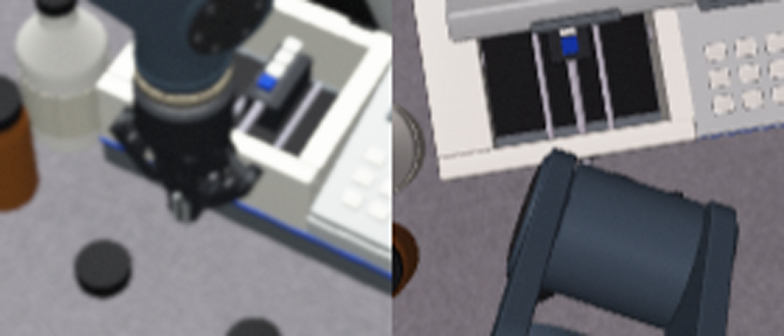

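The changer's block has moved to the back of the well (top crop (568,42)), and the force rose when motion stopped, so the end stop is reached. One more gentle millimetre to confirm.

>>> servo_tool([
  [[-0.1,0,0],[0,0,0]],
  [[0,0,0],[0,0,0]],
  [[0,0,0],[0,0,0]],
])

```text
time: 6.3
position: [471.3, -40.3, 74.4]
tool_rot: [[-0.986, -0.166, -0.005], [-0.166, 0.986, -0.0], [0.005, 0.001, -1.0]]
wrist_force: [-7.3, -4.4, 3.0]
width: -0.003
gripper_force: 4.0
```

>>> servo_tool([
  [[3,0,0],[0,0,0]],
  [[1,0,-4],[0,0,0]],
  [[0,0,-5],[0,0,0]],
  [[0,0,-5],[0,0,0]],
  [[0,0,-5],[0,0,0]],
  [[0,0,-5],[0,0,0]],
  [[-3,0,0],[0,0,0]],
  [[-4,0,0],[0,0,0]],
  [[-4,0,0],[0,0,0]],
  [[-4,0,0],[0,0,0]],
])

```text
time: 7.3
position: [584.8, -21.7, 315.3]
tool_rot: [[-0.986, -0.164, 0.004], [-0.164, 0.986, -0.001], [-0.004, -0.001, -1.0]]
wrist_force: [-0.6, -0.4, -0.2]
width: 0.001
gripper_force: 0.0
```

```bash
python3 st.py
```

```text
t 7.3 inst [-89.54  84.65 315.29] F [-0.7  -0.33 -0.19] w 0.0013189444734789826
[[-1. -0.  0.]
 [-0.  1. -0.]
 [-0. -0. -1.]]
```

>>> servo_tool([
  [[-4,0,0],[0,0,0]],
  [[-4,0,0],[0,0,0]],
  [[0,0,0],[0,0,0]],
  [[0,0,3],[0,0,0]],
  [[0,0,3],[0,0,0]],
  [[0,0,0],[0,0,0]],
  [[0,0,0],[0,0,0]],
])

```text
time: 8.0
position: [661.0, -8.9, 254.6]
tool_rot: [[-0.986, -0.164, 0.0], [-0.164, 0.986, 0.0], [-0.0, 0.0, -1.0]]
wrist_force: [-0.2, 0.2, 0.0]
width: -0.0
gripper_force: 0.0
```

Run:
```python
from st import st;st()
from cell import capture;import cv2
im=[capture('side')['img'][120:260,230:370,::-1],capture('top')['img'][120:260,215:355,::-1]]
cv2.imwrite('pics/l1.png',cv2.resize(cv2.hconcat(im),None,fx=2.8,fy=2.8,interpolation=cv2.INTER_CUBIC))
```

```text
t 8.0 inst [-12.2   84.78 254.62] F [-0.19  0.2   0.02] w -0.0002677401381819189
[[-1.  0.  0.]
 [ 0.  1.  0.]
 [-0.  0. -1.]]
```

View pics/l1.png

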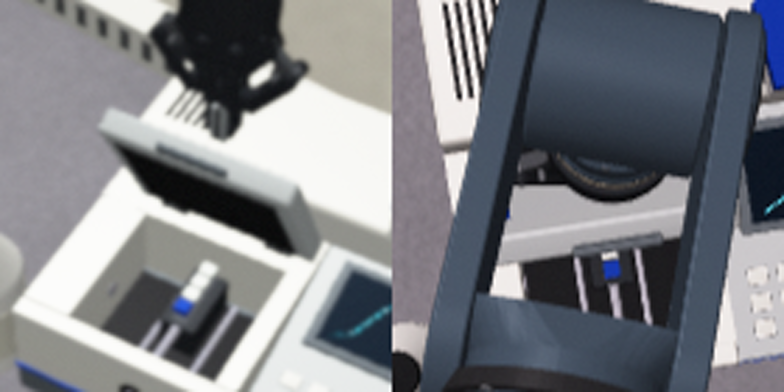

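The fingertip (side crop (220,130)) is just behind the lid's free edge, and the lid hasn't moved. I'll sweep along the closing arc.

>>> servo_tool([
  [[0.6,0,0.1],[0,0,0]],
  [[0.6,0,0.1],[0,0,0]],
  [[0.6,0,0],[0,0,0]],
  [[0.5,0,0.3],[0,0,0]],
  [[0.5,0,0.3],[0,0,0]],
  [[0.5,0,0.3],[0,0,0]],
  [[0.5,0,0.3],[0,0,0]],
  [[0.6,0,0.3],[0,0,0]],
])

```text
time: 8.9
position: [617.6, -16.2, 237.0]
tool_rot: [[-0.986, -0.164, 0.001], [-0.164, 0.986, -0.0], [-0.001, -0.0, -1.0]]
wrist_force: [2.3, 0.1, 1.2]
width: 0.001
gripper_force: 1.1
```

```bash
python3 st.py
```

```text
t 8.9 inst [-56.28  84.68 237.01] F [ 2.32 -0.33  1.22] w 0.0009487179850391711
[[-1. -0.  0.]
 [-0.  1. -0.]
 [-0. -0. -1.]]
```

Contact is about 2.5 N, as expected for the hinge friction.

>>> servo_tool([
  [[0.4,0,0.4],[0,0,0]],
  [[0.4,0,0.4],[0,0,0]],
  [[0.4,0,0.4],[0,0,0]],
  [[0.4,0,0.3],[0,0,0]],
  [[0.5,0,0.4],[0,0,0]],
  [[0.3,0,0.4],[0,0,0]],
  [[0.3,0,0.4],[0,0,0]],
  [[0.4,0,0.5],[0,0,0]],
  [[0.4,0,0.5],[0,0,0]],
  [[0.3,0,0.5],[0,0,0]],
])

```text
time: 9.9
position: [579.5, -22.3, 194.8]
tool_rot: [[-0.986, -0.164, -0.001], [-0.164, 0.986, 0.0], [0.001, 0.0, -1.0]]
wrist_force: [-1.0, 0.1, 2.8]
width: -0.001
gripper_force: 1.2
```

```bash
python3 st.py
```

```text
t 9.9 inst [-94.84  84.97 194.78] F [-0.93  0.27  2.81] w -0.0010963943540895618
[[-1. -0. -0.]
 [-0.  1.  0.]
 [ 0.  0. -1.]]
```

>>> servo_tool([
  [[0.2,0,0.5],[0,0,0]],
  [[0.2,0,0.5],[0,0,0]],
  [[0.2,0,0.5],[0,0,0]],
  [[0.3,0,0.5],[0,0,0]],
  [[0.3,0,0.5],[0,0,0]],
  [[0.1,0,0.3],[0,0,0]],
  [[0.1,0,0.3],[0,0,0]],
  [[0.1,0,0.3],[0,0,0]],
  [[0.1,0,0.3],[0,0,0]],
])

```text
time: 10.8
position: [564.8, -24.9, 158.2]
tool_rot: [[-0.986, -0.164, 0.001], [-0.164, 0.986, -0.0], [-0.001, -0.0, -1.0]]
wrist_force: [1.7, 1.5, 1.6]
width: -0.003
gripper_force: 0.9
```

```bash
python3 st.py
```

```text
t 10.8 inst [-109.73   84.8   158.23] F [1.89 1.16 1.58] w -0.003434416309985783
[[-1. -0.  0.]
 [-0.  1. -0.]
 [-0. -0. -1.]]
```

>>> servo_tool([
  [[0.1,0,0.3],[0,0,0]],
  [[0.1,0,0.3],[0,0,0]],
  [[0,0,0.2],[0,0,0]],
  [[0,0,0.2],[0,0,0]],
  [[0,0,0.1],[0,0,0]],
  [[0,0,0.1],[0,0,0]],
  [[0,0,0],[0,0,0]],
])

```text
time: 11.5
position: [562.1, -25.1, 146.0]
tool_rot: [[-0.986, -0.164, -0.001], [-0.164, 0.986, 0.0], [0.001, 0.001, -1.0]]
wrist_force: [0.4, -0.3, -0.2]
width: 0.004
gripper_force: 0.0
```

>>> servo_tool([
  [[0,0,0.1],[0,0,0]],
  [[0,0,0.1],[0,0,0]],
  [[0,0,0],[0,0,0]],
])

```text
time: 11.8
position: [562.4, -25.0, 144.1]
tool_rot: [[-0.986, -0.164, -0.0], [-0.164, 0.986, 0.0], [0.0, 0.0, -1.0]]
wrist_force: [-0.3, 0.7, -0.4]
width: 0.0
gripper_force: 0.0
```

>>> servo_tool([
  [[0,0,0.1],[0,0,0]],
  [[0,0,0.1],[0,0,0]],
  [[0,0,0],[0,0,0]],
])

```text
time: 12.1
position: [562.7, -25.1, 144.0]
tool_rot: [[-0.986, -0.165, 0.001], [-0.165, 0.986, -0.0], [-0.001, -0.0, -1.0]]
wrist_force: [-3.7, 0.3, 10.6]
width: 0.0
gripper_force: 5.7
```

The lid's top stops at z = 144.0 with 10 N, so it's shut. I'll lift off, go over to the key and tilt square to the slope.

>>> servo_tool([
  [[0,0,-3],[0,0,0]],
  [[0,0,-3],[0,0,0]],
  [[0,-4,0],[0,0,0]],
  [[0,-4,0],[0,0,0]],
  [[0,-4,0],[0,0,0]],
  [[0,-4,0],[0,0,0]],
  [[0,-4,0],[0,0,0]],
  [[0,-4,0],[0,0,0]],
  [[0,0,0],[0,-0.1,0]],
  [[0,0,0],[0,-0.1,0]],
])

```text
time: 13.1
position: [603.3, -263.9, 202.1]
tool_rot: [[-0.966, -0.163, 0.201], [-0.16, 0.987, 0.032], [-0.204, -0.002, -0.979]]
wrist_force: [0.5, -0.3, -0.3]
width: -0.0
gripper_force: 0.0
```

>>> servo_tool([
  [[0,0,0],[0,0,0]],
  [[0,0,0],[0,0,0]],
])

```text
time: 13.3
position: [601.9, -262.2, 202.4]
tool_rot: [[-0.967, -0.164, 0.195], [-0.16, 0.987, 0.032], [-0.198, -0.0, -0.98]]
wrist_force: [-0.5, -1.4, -0.3]
width: 0.002
gripper_force: 0.0
```

Run:
```python
from st import st;st()
from cell import capture;import cv2
im=[capture('side')['img'][150:300,240:420,::-1],capture('top')['img'][120:270,225:405+25,::-1][:,:180]]
cv2.imwrite('pics/l2.png',cv2.resize(cv2.hconcat(im),None,fx=2.2,fy=2.2,interpolation=cv2.INTER_CUBIC))
```

```text
t 13.3 inst [-112.1  -155.39  202.35] F [-0.72 -1.3  -0.31] w 0.0020361425460368727
[[-0.98  0.    0.2 ]
 [ 0.    1.   -0.  ]
 [-0.2  -0.   -0.98]]
```

View pics/l2.png

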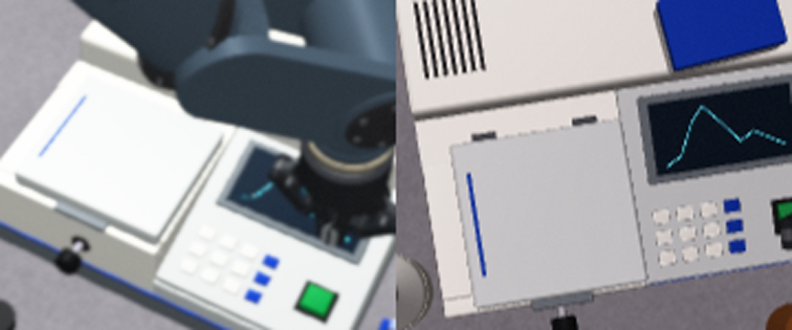

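The lid lies flat and shut (side crop blue stripe (60,125)), the knob is in, and the key is clear at side crop (317,300). I'll line up and approach.

>>> servo_tool([
  [[2.2,-0.2,0],[0,0,0]],
  [[0,0,3],[0,0,0]],
  [[0,0,3],[0,0,0]],
  [[0,0,2],[0,0,0]],
  [[0,0,1],[0,0,0]],
  [[0,0,0],[0,0,0]],
  [[0,0,0],[0,0,0]],
])

```text
time: 14.1
position: [599.6, -264.6, 110.4]
tool_rot: [[-0.966, -0.165, 0.197], [-0.162, 0.986, 0.032], [-0.2, -0.001, -0.98]]
wrist_force: [0.2, 0.2, -1.0]
width: 0.005
gripper_force: 0.0
```

```bash
python3 st.py
```

```text
t 14.1 inst [-114.76 -157.36  110.42] F [ 0.2   0.19 -1.01] w 0.004779313807753892
[[-0.98 -0.    0.2 ]
 [-0.    1.   -0.  ]
 [-0.2  -0.   -0.98]]
```

>>> servo_tool([
  [[0,0,0.2],[0,0,0]],
  [[0,0,0.2],[0,0,0]],
  [[0,0,0.2],[0,0,0]],
  [[0,0,0.2],[0,0,0]],
  [[0,0,0.2],[0,0,0]],
  [[0,0,0],[0,0,0]],
])

```text
time: 14.7
position: [600.7, -264.3, 99.8]
tool_rot: [[-0.967, -0.164, 0.196], [-0.161, 0.986, 0.033], [-0.199, 0.0, -0.98]]
wrist_force: [0.6, 0.2, 0.7]
width: -0.005
gripper_force: 0.5
```

>>> servo_tool([
  [[0,0,0.2],[0,0,0]],
  [[0,0,0.1],[0,0,0]],
  [[0,0,0],[0,0,0]],
])

```text
time: 15.0
position: [601.2, -264.2, 97.1]
tool_rot: [[-0.967, -0.164, 0.196], [-0.161, 0.986, 0.033], [-0.199, -0.0, -0.98]]
wrist_force: [-0.8, -0.1, 3.0]
width: -0.001
gripper_force: 1.5
```

>>> servo_tool([
  [[0,0,0.1],[0,0,0]],
  [[0,0,0.1],[0,0,0]],
  [[0,0,0.1],[0,0,0]],
  [[0,0,0],[0,0,0]],
])

```text
time: 15.4
position: [601.7, -264.1, 95.2]
tool_rot: [[-0.967, -0.165, 0.196], [-0.162, 0.986, 0.032], [-0.199, -0.0, -0.98]]
wrist_force: [-3.9, 1.0, 9.4]
width: 0.003
gripper_force: 4.8
```

>>> servo_tool([
  [[0,0,0.1],[0,0,0]],
  [[0,0,0],[0,0,0]],
  [[0,0,0],[0,0,0]],
])

```text
time: 15.7
position: [601.7, -264.1, 95.0]
tool_rot: [[-0.967, -0.165, 0.196], [-0.162, 0.986, 0.032], [-0.199, -0.001, -0.98]]
wrist_force: [-6.1, 0.5, 13.3]
width: -0.002
gripper_force: 7.3
```

The key bottomed at 13 N after about 5 mm of travel. Releasing and backing off.

>>> servo_tool([
  [[0,0,-0.5],[0,0,0]],
  [[0,0,-1],[0,0,0]],
  [[0,0,-3],[0,0,0]],
  [[0,0,-4],[0,0,0]],
  [[0,0,-4],[0,0,0]],
  [[0,0,0],[0,0,0]],
  [[0,0,0],[0,0,0]],
  [[0,0,0],[0,0,0]],
])

```text
time: 16.5
position: [576.8, -267.3, 214.3]
tool_rot: [[-0.967, -0.165, 0.194], [-0.161, 0.986, 0.034], [-0.197, 0.002, -0.98]]
wrist_force: [0.1, -0.2, -0.7]
width: -0.004
gripper_force: 0.0
```

Run:
```python
from st import st;st()
from cell import capture;import cv2
cv2.imwrite('pics/end.png',cv2.hconcat([capture('side')['img'][120:400,160:460,::-1],capture('top')['img'][60:340,190:490,::-1]]))
```

```text
t 16.5 inst [-137.74 -156.31  214.25] F [ 0.06 -0.21 -0.75] w -0.004006112680369482
[[-0.98 -0.    0.2 ]
 [ 0.    1.    0.  ]
 [-0.2   0.   -0.98]]
```

View pics/end.png

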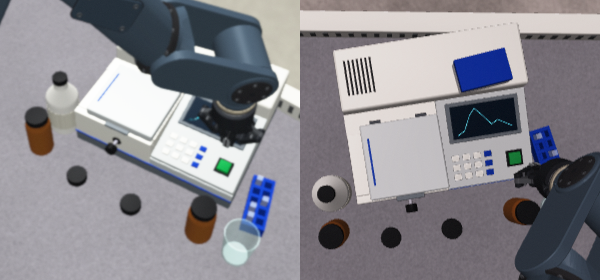

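The lid is shut, the knob is home (top crop (411,208)), the key is up (side crop (223,166)), and every bystander is in place.

```bash
python3 -c "
from cell import workorder;print(workorder.sign_off())"
```

```text
the job is handed in; nothing more can be done
None
```

The job is handed in: the cell changer was pushed fully home, the lid closed gently, and the start key pressed to its stop and released in about 16.5 s, with no bystander visibly moved; the judge's verdict wasn't shown.

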